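# Find the socket for a reel handle's hub nut

### The job

The reel crank handle lying on the grey mat is to have its hub nut tightened: lay it flat and square in the two nests of the bench jig, hub in the wide nest, fully down, and let go of it. Then find which of the three T-handled sockets in the tray fits its nut (a smaller one will not go on, a bigger one goes on but sits loose), standing every socket that is not the right one back upright in the tray. Finish while still holding the right socket by its T-handle, upright and fully down over the nut of the seated handle, with the waiting handles and everything else on the bench left where they are.

Things in the scene. Friction and masses are not known exactly. Their poses are not given: they have to be found in the camera images.
- handle_a: reel crank handle, loose, ~0.2 kg: flat aluminium arm 12 mm thick, 22 wide, hub dia. 40 at one end, far end rounded, radius 11; on it a rubber knob dia. 31, top at z = 49, 110 mm from the hub axis. Steel hex nut on the hub. Origin: hub axis at the underside; x along the arm to the knob, z up; hub's top face z = 12. Balances at x = 50. The one of handles a, b, c that lies on the grey mat is the job
- handle_b: same shape as handle_a; only the nut's size differs. All three nuts: coaxial with the hub, 10 mm high (z 12 to 22), top edge bevelled 2 mm, a threaded end (dia. 8 to 12) 4 mm proud, two flats parallel to the handle's x. Across flats 13, 17 or 22 mm, one size each, unmarked: which handle has which is to be found by trying
- handle_c: same shape as handle_a; only the nut's size differs (see handle_b). Two of the three handles wait on the black pad at the back and stay there; which one lies on the mat varies
- socket_small: socket for 13 mm nuts on a T-handle adapter, one loose piece, upright mouth down, in a tray compartment (which one varies). Round steel body dia. 20 mm, 34 high; above a neck, the black T-bar: 42 mm long (x), 14 thick (y), from 48 to 70 mm above the rim; its flat sides are the grip. Origin: centre of the rim (underside), z up. Hex mouth 14.5 mm across flats, 18 deep, two flats parallel to x
- socket_medium: like socket_small, but for 17 mm nuts: dia. 27 mm, mouth 18.5 mm across flats, 18 deep. All sockets: with the T-bar (x) along the arm of the handle, or at 60 or 120 degrees to it, the mouth lines up with the nut. Fully home, the rim rests on the hub's top face; on a nut that is too big the rim stays 8 to 14 mm above it
- socket_large: like socket_small, but for 22 mm nuts: dia. 33 mm, mouth 23.5 mm across flats, 18 deep. All mouths have a 1 mm bevel. Masses 80, 110, 140 g. A socket that is too large also drops fully over the nut but is loose: the right one is the smallest that goes fully down
- jig: jig screwed to the bench: aluminium plate 192 x 78 mm, 12 thick, with two black nests, walls 10 high above it, inner top edges bevelled 3. Wide nest (hub) and narrow nest (knob end), about 1.3 mm play a side; plate open for 60 mm between them (x 26 to 86). Origin: on the bench under a seated hub's axis; x from wide to narrow nest. A seated handle's origin lies 12 mm above, x along this x
- tray: grey plastic socket tray, fixed, 66 x 246 mm (x, y), walls 18 mm high, floor 4 mm thick; three compartments in a row along y, 80 mm apart (centres at y = -80, 0, 80 mm). Origin: centre of its underside
- mat: grey work mat fixed on the bench, 250 x 280 mm, 3 mm thick; the handle to be worked on lies on it. Origin: centre of its underside
- pad: black pad fixed at the back of the bench, 200 x 380 mm, 3 mm thick, with the two handles that wait. Origin: centre of its underside
- oil: bystander: clear plastic oil bottle with black cap, dia. 34 mm, 85 mm tall, standing. Origin: centre of its underside
- spool: bystander: empty aluminium reel spool, dia. 52 mm, 28 mm tall, standing on its flange. Origin: centre of its underside
- driver: bystander: screwdriver with black handle, 160 mm long, lying; its x axis runs from handle to tip. Origin: the shaft's axis
- knob_one: bystander: loose black handle knob, dia. 31 mm, 34 mm tall, standing. Origin: centre of its underside
- knob_two: bystander: loose aluminium handle knob, dia. 34 mm, 30 mm tall, standing. Origin: centre of its underside
- dish: bystander: white plastic dish with washers, dia. 78 mm, 18 mm tall. Origin: centre of its underside

How it is judged:
By the outcome, as a careful person would: the job done as asked, in the order asked, and still so for the second after the job is handed in, while the arm keeps its last pose, push and grip.
It also fails if it takes over 72 s, if anything falls off the work surface, if the arm or the gripper's body presses on something with over 40 N, if the wrist force passes 120 N, or if a joint passes its speed limit or range.

### The arm

A 6-joint arm with a two-finger parallel gripper is mounted at the origin on the work surface. World frame = base frame: x ahead of the robot, y to its left, z up, the work surface at z = 0. Lengths are in m, angles in degrees, forces in N, time in s.
With the tool pointing down it reaches from about 0.25 to 0.775 m from the base axis. Payload 4 kg.
Tool frame: the origin (TCP) lies at the very end of the fingers, on their centre line; the grasp point (between the pads) lies robot.tcp_to_grasp behind it (robot.tcp_to_grasp is the distance from the TCP to the grasp point, in m); z points along the fingers, y is the line along which they close (so a half turn about z gives the same grasp; the last joint's range is limited). The gripper opens to 94 mm and grips with 3 to 60 N. Pads are 16 mm wide; open, the fingers measure 119 mm over their backs; the gripper's body (75 mm by 177 mm) begins 78 mm behind the grasp point.
Start: joints at [-71.454, 4.996, 78.535, -0, 96.463, -5.907], TCP at [0.228, -0.501, 0.206] pointing down, gripper open.
Joint ranges: [-177.83, 177.83], [-43.37, 116.18], [15.69, 146.23], [-61.86, 241.86], [9.47, 152.12], [-147.06, 147.06]. Speed limits (degrees/s): [159.86, 159.86, 180, 180, 180, 180].

### API

Orientations are given as a 3x3 rotation matrix whose columns are the frame's x, y, z axes.
In Python, from cell import robot, grab_frame, hand_in gives the robot as it stands (robot), with the cameras as plain functions and the job as plain functions.
- The arm moves only by the tool nudge_tcp, called as name(argument=value, ...) on one line, values as JSON. Schema: {"type":"object","properties":{"increments":{"type":"object","properties":{"offsets":{"type":"array","items":{"type":"array","items":{"type":"number"},"minItems":5,"maxItems":5},"minItems":1,"maxItems":10}},"additionalProperties":false,"required":["offsets"]},"force":{"type":"number"},"only":{"type":"string"},"quiet":{"type":"boolean"},"lines":{"type":"string"}},"required":["increments"],"additionalProperties":false}. increments is an object whose key "offsets" holds a list of rows, 1 to 10 of them, each of 5 numbers: the finger opening in m, then dx, dy, dz in shares of the most that a row can go, 1 being 62.5 mm, then a turn about the tool's z in a scale on which 1.0 is 180 degrees; each row shifts and turns the commanded pose from where the row before left it, along the tool's axes as they then stand; what a row does not reach is not made up. A row lasts 1/8 s, in which the tool goes at most 0.0625 m and 10.7 degrees, less where a joint would pass 70% of its speed; a pose out of reach is approached as far as the arm can. The fingers move at their own pace and stop on an object; force is the grip in N (left out, the last holds). Time passes only in rows, so rows that do not move let the fingers close. The tool returns the time, the measured TCP pose, the force, the opening and the grip force at its end. only (a regular expression) keeps the lines of the reply that match it, lines (a string "A,B") keeps lines A to B, and quiet returns only ok. Input that does not fit is refused with a message, and nothing moves.
- robot.state(): the state, without advancing time (a new reading comes with each control period).
- grab_frame(name): name is "scene" or "top"; returns a dict with "img" (420x560x3 uint8, blue, green, red), "range_z" (420x560 float32, m along the optical axis (not along the pixel's ray), 0 where there is no reading), "fx", "fy", "cx", "cy" (pixels), "D" ([k1, k2, p1, p2, k3] as OpenCV has them; the pictures are not rectified), "R" (3x3) and "t" (3): a world point X has camera coordinates R X + t. Camera axes: x right, y down, z forward; pixel columns grow to the right and rows downward; lengths in m; the calibration is good to about 2 mm. A picture is of the moment at which its call begins.
- hand_in(): hands the job in; it is judged then, once.
The state is a dict: "clock": time; "joint_positions": joint angles; "joint_vel": joint speeds; "effort": joint torques, N m; "tcp_pos": TCP position; "eef_rot": TCP orientation; "contact_force": force on the tool from outside, world axes, zero at the start; "wrist_torque": the same for the moment, N m; "opening": finger opening in m; "grasp_force": force on a finger pad.
Only numpy, scipy, OpenCV 4.12 (cv2) and the standard library are available. Lean on these libraries where they do the work, as an engineer would, in place of code of your own. Each camera call takes 0.05 s, during which the arm holds its last target. There are 200 camera calls.

## Working session

There is one attempt and no reset: what is moved stays moved. The work goes in short steps, Python scripts to look and compute and a tool call to move; the robot and the scene stay as the last step left them, time stands still between calls to the robot, and variables do not carry over. Pictures are saved under pics/ and viewed, at most 10 in all, crops included, and the job is handed in when it is done.

```bash
ls; mkdir -p pics
```

Create h.py:
```python
import numpy as np, cv2
from cell import robot, grab_frame, hand_in
def grab(n,save=None):
    f=grab_frame(n)
    f["K"]=np.array([[f["fx"],0,f["cx"]],[0,f["fy"],f["cy"]],[0,0,1.]])
    f["R"]=np.array(f["R"]);f["t"]=np.array(f["t"]).ravel();f["D"]=np.array(f["D"],float)
    if save: cv2.imwrite("pics/"+save,f["img"])
    return f
def cast(f,uv,z):
    uv=np.array(uv,float).reshape(-1,1,2)
    n=cv2.undistortPoints(uv,f["K"],f["D"]).reshape(-1,2)
    d=np.c_[n,np.ones(len(n))]@f["R"]; c=-f["R"].T@f["t"]
    return c+d*((z-c[2])/d[:,2])[:,None]
def cloud(f):
    h,w=f["range_z"].shape
    v,u=np.mgrid[:h,:w]
    n=cv2.undistortPoints(np.c_[u.ravel(),v.ravel()].astype(float).reshape(-1,1,2),f["K"],f["D"]).reshape(-1,2)
    p=(np.c_[n,np.ones(len(n))]*f["range_z"].reshape(-1,1)-f["t"])@f["R"]
    p[f["range_z"].ravel()==0]=np.nan
    return p.reshape(h,w,3)
def proj(f,X):
    return cv2.projectPoints(np.array(X,float).reshape(-1,1,3),cv2.Rodrigues(f["R"])[0],f["t"],f["K"],f["D"])[0].reshape(-1,2)
```

Run:
```python
from h import *
for n in("top","scene"):
    f=grab(n,n+"0.png"); print(n,-f["R"].T@f["t"],f["R"][2],f["fx"])
    np.savez("pics/"+n+"0.npz",**f)
print(robot.tcp_to_grasp,robot.state())
```

```text
cell.py
pics
top [ 0.51511124 -0.03212965  1.01992294] [ 0.03767363  0.02179979 -0.99905228] 439.2365183845476
scene [ 1.30516368 -0.45674929  0.58350066] [-0.74428124  0.40999601 -0.52720842] 432.00652856587675
0.0188 {'clock': 0.1, 'joint_positions': array([-7.14553826e+01,  5.03572442e+00,  7.86123304e+01, -2.44767557e-04,
        9.64623227e+01, -5.90791358e+00]), 'joint_vel': array([-0.05386442, -0.01576779, -0.15738243,  0.09082479, -0.03505944,
       -0.02132568]), 'effort': array([ 2.60171415e-03, -3.41250479e+01, -3.03303051e+01,  7.21368869e-02,
        3.04029475e-02, -9.05989191e-05]), 'tcp_pos': array([ 0.22750492, -0.50022633,  0.20444635]), 'eef_rot': array([[ 9.10304785e-01,  4.13938181e-01, -6.16718676e-04],
       [ 4.13938595e-01, -9.10302976e-01,  1.82507214e-03],
       [ 1.94066195e-04, -1.91665556e-03, -9.99998144e-01]]), 'contact_force': array([-0.30474785,  0.39494737, -0.94463233]), 'wrist_torque': array([ 0.0320306 , -0.02807031,  0.00868392]), 'grasp_force': 0.0, 'opening': 0.09369768285460431}
```

View pics/top0.png

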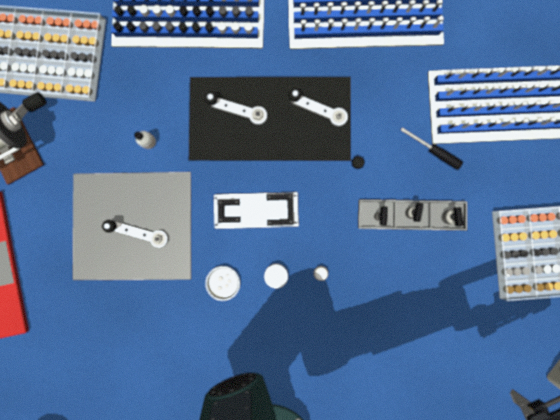

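View pics/scene0.png

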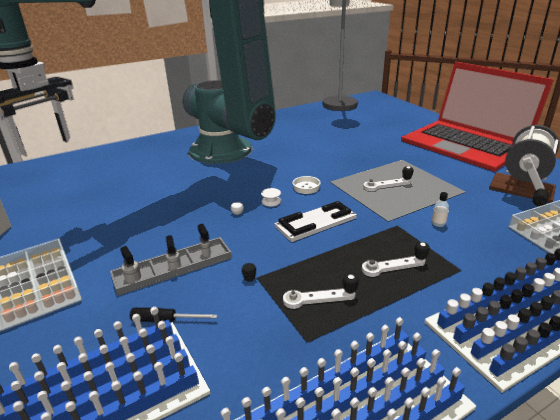

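The top view shows the job handle on the mat (hub ~(159,239), knob ~(109,226)). The jig's wide nest is at ~(285,209) and its narrow nest at ~(230,210). The sockets are at ~(383,215), (416,212) and (458,215). The scene view agrees. Next I'll zoom in and measure.

Run:
```python
from h import *
t=cv2.imread("pics/top0.png"); s=cv2.imread("pics/scene0.png")
r=lambda a,w,h:cv2.resize(a,(w,h),interpolation=cv2.INTER_CUBIC)
a=np.hstack([r(t[205:265,95:175],400,300),r(t[185:235,207:307][:, :],400,200) if 0 else r(t[180:240,215:305-0][:,:80],400,300)])
b=np.hstack([r(t[190:240,350:475],400,160),r(s[215:295,100:240],400,229)[:160]]) if 0 else np.hstack([r(t[187:242,355:472],400,188),np.zeros((188,400,3),np.uint8)])
b[:, 400:]=r(s[220:290,105:240],400,188)
cv2.imwrite("pics/c1.png",np.vstack([a,b]))
f=dict(np.load("pics/top0.npz")); g=dict(np.load("pics/scene0.npz"))
P=cloud(f); Q=cloud(g)
for n,(u,v) in dict(hub=(159,239),knob=(109,226),mat=(130,260),jigplate=(257,210),jr=(292,209),jl=(222,210),tray=(399,225),s1=(383,215),s2=(416,212),s3=(458,215)).items():
    print(n,P[v,u].round(4))
# objects by height in tray region
m=(P[...,2]>0.045)&(P[...,2]<0.12); m[:185]=0;m[245:]=0;m[:,:355]=0;m[:,475:]=0
k,l,st,c=cv2.connectedComponentsWithStats(m.astype(np.uint8))
for i in range(1,k):
    q=P[l==i]; print(st[i],c[i].round(1),q.mean(0).round(4),np.percentile(q[:,2],90))
```

```text
hub [0.4824 0.2516 0.0312]
knob [0.5111 0.3597 0.0502]
mat [0.4323 0.3261 0.0068]
jigplate [0.5498 0.0308 0.0114]
jr [ 0.5521 -0.0494  0.0235]
jl [0.5491 0.1101 0.0218]
tray [ 0.517  -0.2966  0.0033]
s1 [ 0.5382 -0.2439  0.0744]
s2 [ 0.545  -0.3153  0.0727]
s3 [ 0.5389 -0.4044  0.0761]
[411 202  13  20 175] [417.6 211.7] [ 0.5457 -0.3193  0.0702] 0.07612868192301811
[378 206  10  20 163] [382.9 215.3] [ 0.5375 -0.2445  0.0706] 0.07608987885842856
[450 207  13  20 190] [457.  216.2] [ 0.5365 -0.4048  0.0693] 0.07617957173210603
```

View pics/c1.png

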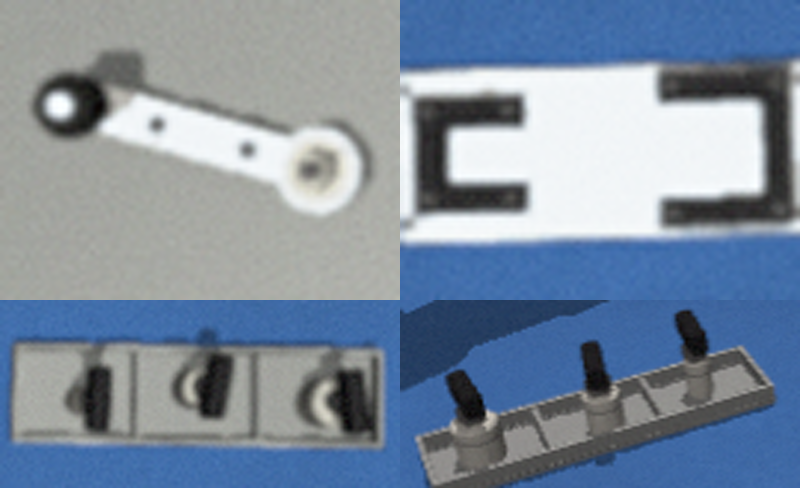

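The crop shows the sockets left to right as small, medium, large, and a nut that looks small or medium. Now I'll measure poses from both views.

Create m.py:
```python
from h import *
from scipy.optimize import least_squares
def big(m,roi):
    z=np.zeros_like(m,np.uint8);u0,v0,u1,v1=roi;z[v0:v1,u0:u1]=m[v0:v1,u0:u1]
    k,l,st,c=cv2.connectedComponentsWithStats(z); i=1+st[1:,4].argmax(); return (l==i).astype(np.uint8)
def contour(m): return max(cv2.findContours(m,cv2.RETR_EXTERNAL,cv2.CHAIN_APPROX_NONE)[0],key=cv2.contourArea).reshape(-1,2)
def circ(p,c0,r,tol=.004):
    c=np.array(c0)
    for _ in range(8):
        d=np.hypot(*(p-c).T); q=p[abs(d-r)<tol]
        c=least_squares(lambda c:np.hypot(*(q-c).T)-r,c,loss="soft_l1",f_scale=.001).x
    return c,len(q)
def handle(f,roi,knobroi,c0,z0,thr=205):
    g=cv2.cvtColor(f["img"],cv2.COLOR_BGR2GRAY)
    p=cast(f,contour(big(g>thr,roi)),z0+.012)[:,:2]
    c,n=circ(p,c0,.0195)
    k=contour(big(g<70,knobroi)); (u,v),r=cv2.minEnclosingCircle(k)
    kp=cast(f,[[u,v]],z0+.045)[0,:2]
    # arm axis: contour points 28..90 mm from hub along coarse direction, each side
    d=(kp-c)/np.linalg.norm(kp-c)
    for _ in range(3):
        w=p-c;a=w@d;b=w@[-d[1],d[0]];s=(a>.026)&(a<.08)
        L=s&(b>0);R=s&(b<0)
        lL=np.polyfit(a[L],b[L],1);lR=np.polyfit(a[R],b[R],1)
        e=(lL[0]+lR[0])/2; d=d+e*np.array([-d[1],d[0]]);d/=np.linalg.norm(d)
    print("hub",c.round(4),n,"knob",kp.round(4),r,"dir",np.degrees(np.arctan2(d[1],d[0])).round(2),"dist",np.linalg.norm(kp-c).round(4),"knobdir",np.degrees(np.arctan2(*(kp-c)[::-1])).round(2),"edges",(lL[1]*1e3).round(1),(lR[1]*1e3).round(1))
    return c,d
```

Run:
```python
from m import *
f=dict(np.load("pics/top0.npz")); g=dict(np.load("pics/scene0.npz"))
print("proj scene",proj(g,[[.4824,.2516,.015],[.511,.36,.052],[.55,.03,.012],[.55,-.03,.012],[.55,.1,.012]]).round(0).tolist())
for n,a in dict(top=(f,(90,210,175,255),(95,210,120,240)),scene=(g,(355,160,420,200),(398,160,418,185))).items():
    try: handle(*a,(.4824,.2516),.003,205 if n=="top" else 170)
    except Exception as e: print(n,e)
G=cv2.cvtColor(f["img"],cv2.COLOR_BGR2GRAY); hsv=cv2.cvtColor(f["img"],cv2.COLOR_BGR2HSV)
pl=big(((hsv[...,1]<90)).astype(np.uint8),(205,185,305,235)); r=cv2.minAreaRect(cast(f,contour(pl),.012)[:,:2].astype(np.float32)); print("plate",r)
for roi in((212,190,250,230),(255,190,303,230)):
    b=big(G<110,roi); r=cv2.minAreaRect(cast(f,contour(b),.022)[:,:2].astype(np.float32)); print("nest",r)
for v in range(196,226,2): print(v,"".join("#" if x<100 else "+" if x<170 else "." for x in G[v,210:302]))
P=cloud(f)
for roi in((375,200,392,232),(405,198,426,228),(445,198,470,234)):
    b=big(((G<70)&(P[...,2]>.045)),roi); q=P[b>0]; q=q[q[:,2]>.066]; r=cv2.minAreaRect(q[:,:2].astype(np.float32)); print("bar",r,np.median(q[:,2]),len(q))
```

```text
proj scene [[368.0, 184.0], [407.0, 167.0], [314.0, 218.0], [293.0, 225.0], [338.0, 210.0]]
hub [0.4825 0.2593] 42 knob [0.5122 0.3597] 6.4488325119018555 dir 74.55 dist 0.1046 knobdir 73.48 edges 9.5 -10.1
hub [0.4849 0.2569] 26 knob [0.5334 0.3431] 6.5371222496032715 dir 60.81 dist 0.0989 knobdir 60.61 edges 12.6 -0.8
plate ((0.550157904624939, 0.03450727462768555), (0.08190181851387024, 0.19582605361938477), 1.8038654327392578)
nest ((0.5491204261779785, 0.09525170922279358), (0.050272386521101, 0.048007749021053314), 0.5930227637290955)
nest ((0.5508694052696228, -0.01865336298942566), (0.08883959800004959, 0.10705942660570145), 0.21251201629638672)
196 ++++....................................................+##########################+....+#+#
198 ++#++.................+.................................+#########################+.....+##+
200 +#++...++####################+...........................++++.+.............++#####+....+#+#
202 +#++...+#####################+...............................................+#####+....+###
204 ##++....#####################+................
[... 723 characters left out ...]
++
220 #+++....+#####################+..........................++########################+....++##
222 ++++....+++++++++++++++++++++............................+##########################++..++##
224 +#+++++..................................................+##############+++++++++++......+++
bar ((0.538181722164154, -0.24459774792194366), (0.012054484337568283, 0.03876781091094017), 88.95975494384766) 0.07419671751773152 108
bar ((0.54608553647995, -0.32002726197242737), (0.011136755347251892, 0.03871306777000427), 78.84722900390625) 0.07400759408139375 111
bar ((0.5361235737800598, -0.4065077006816864), (0.03747113421559334, 0.013979780487716198), 8.668590545654297) 0.07379878810629126 122
```

Run:
```python
from m import *
f=dict(np.load("pics/top0.npz")); s=dict(np.load("pics/scene0.npz"))
G=cv2.cvtColor(f["img"],cv2.COLOR_BGR2GRAY).astype(float); S=cv2.cvtColor(s["img"],cv2.COLOR_BGR2GRAY)
def cross(x,y,th=150):
    i=np.where((y[:-1]-th)*(y[1:]-th)<0)[0]; return [round(float(x[k]+(th-y[k])/(y[k+1]-y[k])),2) for k in i]
u=np.arange(212,302);row=G[208:215,212:302].mean(0); xs=cross(u,row);print("row",xs)
v=np.arange(188,232);n=cross(v,G[188:232,228:238].mean(1));w=cross(v,G[188:232,270:285].mean(1));print("narrow",n,"wide",w)
np.save("pics/x.npy",0)
# handle circle fit, robust
m=big((G>190).astype(np.uint8),(90,205,180,260)); p=cast(f,contour(m),.015)[:,:2]
d=np.array([np.cos(np.radians(74.5)),np.sin(np.radians(74.5))]); c=np.array([.4828,.2537])
for _ in range(6):
    q=p[((p-c)@d<.008)]; sol=least_squares(lambda t:np.hypot(*(q-t[:2]).T)-t[2],[*c,.02],loss="soft_l1",f_scale=.001).x; c=sol[:2]
print("hub top",sol.round(4),len(q))
kb=big((G<80).astype(np.uint8),(98,212,122,240)); print("knob dark rect",cv2.boundingRect(kb)); 
for v in range(226,252,1): print(v,G[v,146:172].astype(int))
ms=big((S>165).astype(np.uint8),(350,160,420,200)); ps=cast(s,contour(ms),.015)[:,:2]
c=np.array([.4828,.2537])
for _ in range(6):
    q=ps[((ps-c)@d<.008)]; sol=least_squares(lambda t:np.hypot(*(q-t[:2]).T)-t[2],[*c,.02],loss="soft_l1",f_scale=.001).x; c=sol[:2]
print("hub scene",sol.round(4),len(q),cv2.boundingRect(ms))
```

```text
row [213.01, 217.5, 224.08, 287.4, 293.12, 297.75]
narrow [192.97, 198.53, 204.8, 216.27, 221.93, 228.45] wide [199.64, 218.98, 224.97, 226.84]
hub top [0.4825 0.2592 0.0195] 31
knob dark rect (103, 220, 13, 12)
226 [159 167 162 169 167 166 165 169 170 169 168 169 171 173 165 172 171 170
 172 171 171 169 168 168 168 169]
227 [155 162 166 168 166 169 169 166 167 165 169 165 168 169 169 169 170 167
 170 167 170 169 170 168 170 171]
228 [120 136 152 164 165 170 168 164 166 168 166 172 165 160 158 153 154 157
 161 169 168 172 168 168 170 172]
229 [113 108 125 136 146 152 159 165 166 169 165 171 168 151 140 130 125 126
 143 159 170 170 171 172 169 169]
230 [170 155 136 121 122 121 136 154 172 187 200 195 194 182 174 157 134 114
 118 142 163 166 175 169 171 170]
231 [237 230 209 188 164 150 143 166 199 222 235 234 232 233 229 225 200 157
 127 124 141 158 168 172 171 168]
232 [243 246 243 236 232 222 210 215 231 236 237 236 235 235 238 239 235 219
 175 129 123 144 162 169 171 171]
233 [232 245 246 247 246 245 239 235 234 233 228 226 223 226 231 235 239 234
 216 168 124 123 148 168 171 174]

[... 1352 characters left out ...]
 167 169 179 198 218 226 231 235 238 238 236 231 216 190
 171 163 171 173 174 172 171 173]
247 [166 167 168 170 167 170 172 175 183 194 202 207 219 223 211 191 180 176
 169 170 170 171 175 172 172 174]
248 [170 169 173 172 169 170 173 170 173 169 173 177 184 184 177 169 172 173
 171 173 178 172 176 172 170 170]
249 [167 169 170 170 169 171 170 171 172 171 172 171 171 170 169 173 170 173
 170 173 166 174 176 170 176 173]
250 [166 170 170 171 171 172 167 169 173 171 172 169 169 169 174 171 170 174
 169 172 170 172 172 173 172 175]
251 [171 171 170 173 166 169 171 172 167 171 171 173 170 172 170 173 173 175
 171 174 175 174 177 171 173 175]
hub scene [0.4851 0.2548 0.0182] 21 (363, 178, 45, 10)
```

Create go.py:
```python
import sys,numpy as np
from cell import robot, grab_frame, hand_in
# go.py x y z [yaw]: shift in present tool axes, turn needed, shift in axes after turn
a=list(map(float,sys.argv[1:])); s=robot.state(); R=np.array(s["eef_rot"]); p=np.array(s["tcp_pos"])
yaw=np.degrees(np.arctan2(R[1,0],R[0,0])); d=np.array(a[:3])-p
y=a[3] if len(a)>3 else yaw; t=(y-yaw+180)%360-180; c=np.radians(y)
R2=np.c_[[np.cos(c),np.sin(c),0],[np.sin(c),-np.cos(c),0],[0,0,-1]]
print("tcp",p.round(4),"yaw %.2f"%yaw,"turn %.2f"%-t,"| now",(R.T@d).round(4),"| after turn",(R2.T@d).round(4),"F",np.round(s["contact_force"],1),"open %.4f"%s["opening"],"t %.2f"%s["clock"])
```

Run:
```python
from m import *
f=dict(np.load("pics/top0.npz"))
for z in(.012,.017):
    a=cast(f,[[255.74,211],[233,210.53],[277.5,209.31]],z)[:,:2]
    d=a[1]-a[2];d/=np.linalg.norm(d); mid=a[2]+d*((a[0]-a[2])@d); print(z,"yaw",np.degrees(np.arctan2(d[1],d[0])),"jig origin",mid-d*.0505,"mid",mid)
```

```bash
python3 go.py .4958 .3072 .1 74.5
```

```text
0.012 yaw 91.83726732882637 jig origin [ 0.55164234 -0.01673069] mid [0.55002326 0.03374335]
0.017 yaw 91.8372673288263 jig origin [ 0.55146915 -0.01705746] mid [0.54985008 0.03341658]
tcp [ 0.2275 -0.5002  0.2044] yaw 24.45 turn -50.05 | now [ 0.5784 -0.6237  0.1058] | after turn [0.8498 0.0428 0.1044] F [-0.3  0.4 -0.9] open 0.0937 t 0.10
```

Units first: shifts go in shares of 62.5 mm and turns go in shares of 180 degrees. So 0.06 m is 0.96, 0.003 m is 0.048, -10 degrees / 180 = -0.0556.

nudge_tcp(increments={"offsets": [[0.06,0,0,0,-0.0556],[0.06,0,0,0,-0.0556],[0.06,0,0,0,-0.0556],[0.06,0,0,0,-0.0556],[0.06,0,0,0,-0.0556],[0.06,0.96,0.048,0,0],[0.06,0.96,0.048,0,0],[0.06,0.96,0.048,0,0],[0.06,0.96,0.048,0,0],[0.06,0.96,0.048,0,0]]}, force=20)

```text
clock: 1.35
tcp_pos: [0.3226, -0.2137, 0.2051]
eef_rot: [[0.269, 0.963, 0.0], [0.963, -0.269, 0.0], [0.0, 0.0, -1.0]]
contact_force: [1.0, 0.3, 0.2]
opening: 0.0599
grasp_force: 0.0
```

nudge_tcp(increments={"offsets": [[0.06,0.96,0.048,0,0],[0.06,0.96,0.048,0,0],[0.06,0.96,0.048,0,0],[0.06,0.96,0.048,0.32,0],[0.06,0.96,0.048,0.32,0],[0.06,0.96,0.048,0.48,0],[0.06,0.96,0.048,0.48,0],[0.06,0.96,0.048,0,0],[0.06,0.16,0.048,0,0]]})

```text
clock: 2.48
tcp_pos: [0.4763, 0.2425, 0.1086]
eef_rot: [[0.264, 0.965, -0.002], [0.965, -0.264, -0.0], [-0.001, -0.002, -1.0]]
contact_force: [0.8, 0.1, 0.7]
opening: 0.0601
grasp_force: 0.0
```

```bash
python3 go.py .4958 .3072 .006 74.5
```

```text
tcp [0.4763 0.2425 0.1086] yaw 74.70 turn 0.20 | now [0.0676 0.002  0.1025] | after turn [0.0675 0.0015 0.1026] F [0.8 0.1 0.7] open 0.0601 t 2.48
```

In the tool's units: 0.034 m is 0.544, 0.03 m is 0.48.

nudge_tcp(increments={"offsets": [[0.06,0.544,0.016,0,0],[0.06,0.544,0.016,0,0],[0.06,0,0,0.48,0],[0.06,0,0,0.48,0],[0.06,0,0,0.4,0],[0.06,0,0,0,0],[0.06,0,0,0,0]]})

```text
clock: 3.35
tcp_pos: [0.4977, 0.3044, 0.0264]
eef_rot: [[0.269, 0.963, 0.002], [0.963, -0.269, 0.0], [0.001, 0.001, -1.0]]
contact_force: [-0.3, 0.3, -0.3]
opening: 0.06
grasp_force: 0.0
```

```bash
python3 go.py .4958 .3072 .006 74.5
```

```text
tcp [0.4977 0.3044 0.0264] yaw 74.41 turn -0.09 | now [ 0.0022 -0.0026  0.0204] | after turn [ 0.0022 -0.0026  0.0204] F [-0.3  0.3 -0.3] open 0.0600 t 3.35
```

In the tool's units: 0.01 m is 0.16, 0.009 m is 0.144.

nudge_tcp(increments={"offsets": [[0.06,0.032,-0.032,0.16,0],[0.06,0,0,0.144,0],[0.06,0,0,0,0],[0,0,0,0,0],[0,0,0,0,0],[0,0,0,0,0],[0,0,0,0,0],[0,0,0,0,0]]}, force=30)

```text
clock: 4.35
tcp_pos: [0.4955, 0.3073, 0.0063]
eef_rot: [[0.268, 0.963, -0.0], [0.963, -0.268, 0.0], [0.0, -0.0, -1.0]]
contact_force: [-0.0, 0.3, 1.5]
opening: 0.0216
grasp_force: 30.0
```

```bash
python3 go.py .4958 .3072 .006 74.5; python3 -c "
from h import *
f=grab('scene'); cv2.imwrite('pics/s2.png',cv2.resize(f['img'][110:230,300:460],(800,600)))"
```

```text
tcp [0.4955 0.3073 0.0063] yaw 74.45 turn -0.05 | now [-0.      0.0003  0.0003] | after turn [-0.      0.0003  0.0003] F [-0.   0.3  1.5] open 0.0216 t 4.35
```

View pics/s2.png

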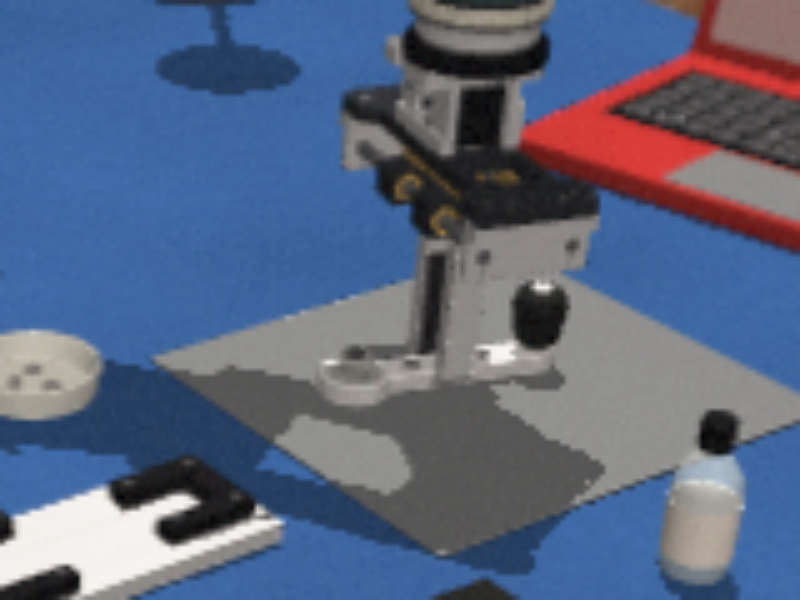

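The arm is gripped across its middle, with the knob at (540,320) and the hub at (350,380) of the crop. Lift and carry to the jig.

In the tool's units: -0.03 m is -0.48, -0.02 m is -0.32, -8.7 degrees / 180 = -0.0483.

nudge_tcp(increments={"offsets": [[0,0,0,-0.48,0],[0,0,0,-0.48,-0.0483],[0,0,0,-0.32,-0.0483],[0,0,0,0,0]]}, force=45)

```text
clock: 4.9
tcp_pos: [0.4965, 0.3077, 0.0876]
eef_rot: [[-0.031, 1.0, 0.003], [1.0, 0.031, 0.001], [0.001, 0.003, -1.0]]
contact_force: [1.0, 0.0, -2.4]
opening: 0.0212
grasp_force: 45.0
```

```bash
python3 go.py .5499 .0330 .06 91.84
```

```text
tcp [0.4965 0.3077 0.0876] yaw 91.75 turn -0.09 | now [-0.2762  0.0449  0.0273] | after turn [-0.2762  0.0445  0.0276] F [ 1.   0.  -2.4] open 0.0212 t 4.90
```

In the tool's units: -0.05 m is -0.8, -0.026 m is -0.416.

nudge_tcp(increments={"offsets": [[0,-0.8,0.144,0,0],[0,-0.8,0.144,0,0],[0,-0.8,0.144,0,0],[0,-0.8,0.144,0,0],[0,-0.8,0.144,0,0],[0,-0.416,0,0.32,0],[0,0,0,0,0],[0,0,0,0,0]]})

```text
clock: 5.9
tcp_pos: [0.5487, 0.0335, 0.0651]
eef_rot: [[-0.031, 1.0, -0.002], [1.0, 0.031, 0.001], [0.001, -0.002, -1.0]]
contact_force: [0.1, 0.4, -1.6]
opening: 0.0214
grasp_force: 45.0
```

```bash
python3 go.py .5499 .0330 .06 91.84
python3 -c "
from h import *
f=grab('top'); cv2.imwrite('pics/t3.png',cv2.resize(f['img'][180:240,210:310],(800,480)));g=grab('scene'); cv2.imwrite('pics/s3.png',cv2.resize(g['img'][130:250,240:400],(800,600)));np.savez('pics/t3.npz',**f);np.savez('pics/s3.npz',**g)"
```

```text
tcp [0.5487 0.0335 0.0651] yaw 91.79 turn -0.05 | now [-0.0005  0.0012  0.0051] | after turn [-0.0005  0.0012  0.0051] F [ 0.1  0.4 -1.6] open 0.0214 t 5.90
```

View pics/t3.png

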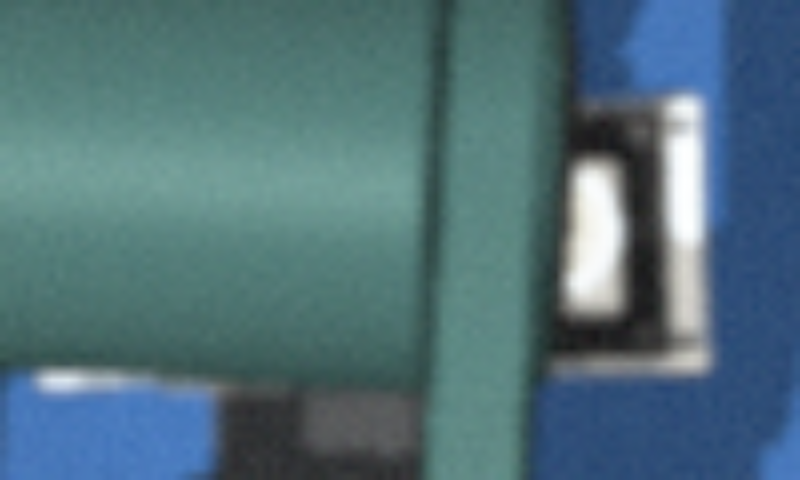

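View pics/s3.png

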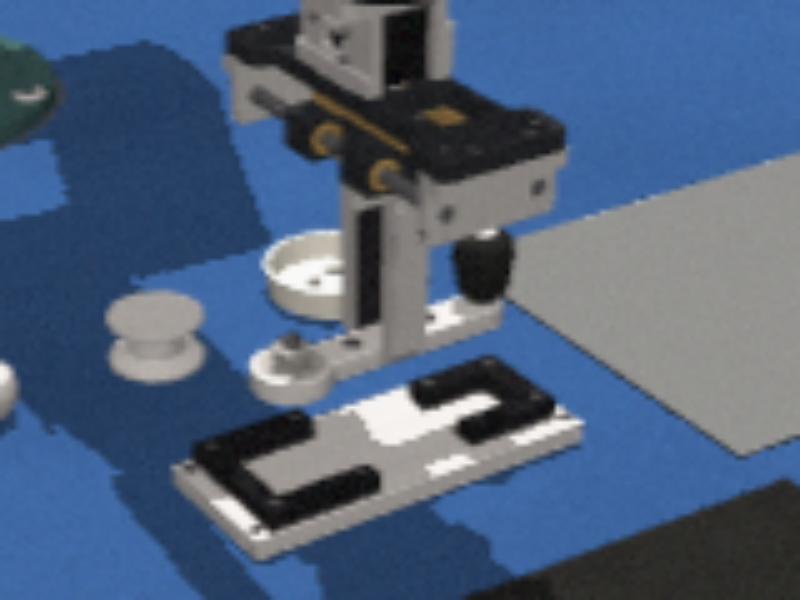

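The handle is held level above the jig. The end of the hub shows at crop (625,225) in the top view, so I'll compare that with its expected place.

Run:
```python
from m import *
f=dict(np.load("pics/t3.npz")); s=dict(np.load("pics/s3.npz"))
G=cv2.cvtColor(f["img"],cv2.COLOR_BGR2GRAY).astype(int)
pz=.0738
e=cast(f,[[288.3,208.6],[288.3,206],[288.3,211]],pz)[:,:2];print("hub end",e)
# rows profile
pts=[]
for v in range(199,222):
    r=G[v,281:292].astype(float); i=np.where((r[:-1]>150)&(r[1:]<=150))[0]
    if len(i): pts.append((281+i[-1]+(r[i[-1]]-150)/(r[i[-1]]-r[i[-1]+1]),v))
p=cast(f,pts,pz)[:,:2]; print(np.c_[pts,p].round(4).tolist())
c0=np.array([.5503,-.0165])
print("expected",c0)
S=cv2.cvtColor(s["img"],cv2.COLOR_BGR2GRAY)
m=big((S>150).astype(np.uint8),(285,190,345,215)); ps=cast(s,contour(m),pz)[:,:2]
d=np.array([-.032,.9995]);c=c0
for _ in range(6):
    q=ps[((ps-c)@d<.008)]; sol=least_squares(lambda t:np.hypot(*(q-t[:2]).T)-t[2],[*c,.02],loss="soft_l1",f_scale=.001).x; c=sol[:2]
print("scene hub",sol,len(q))
```

```text
hub end [[ 0.55102944 -0.04057498]
 [ 0.55663692 -0.04055112]
 [ 0.54585554 -0.04059705]]
[[285.037, 200.0, 0.5696, -0.0335], [286.3148, 201.0, 0.5674, -0.0362], [286.5152, 202.0, 0.5653, -0.0367], [286.6986, 203.0, 0.5631, -0.0371], [286.8214, 204.0, 0.5609, -0.0373], [286.931, 205.0, 0.5588, -0.0376], [287.1798, 206.0, 0.5566, -0.0381], [287.4421, 207.0, 0.5545, -0.0387], [287.5464, 208.0, 0.5523, -0.0389], [287.5102, 209.0, 0.5502, -0.0389], [287.4457, 210.0, 0.548, -0.0387], [287.2235, 211.0, 0.5458, -0.0383], [287.0471, 212.0, 0.5437, -0.0379], [286.8904, 213.0, 0.5415, -0.0376], [286.8814, 214.0, 0.5394, -0.0376], [286.9038, 215.0, 0.5372, -0.0376], [286.9792, 216.0, 0.5351, -0.0378], [286.8696, 217.0, 0.5329, -0.0376], [286.3182, 218.0, 0.5308, -0.0364]]
expected [ 0.5503 -0.0165]
scene hub [0.51669305 0.0429026  0.11298067] 73
```

In the tool's units: 0.015 m is 0.24, 0.014 m is 0.224.

nudge_tcp(increments={"offsets": [[0,0.0112,0.0192,0.24,0],[0,0,0,0.224,0],[0,0,0,0,0],[0,0,0,0,0]]})

```text
clock: 6.5
tcp_pos: [0.5505, 0.0337, 0.0369]
eef_rot: [[-0.032, 0.999, -0.0], [0.999, 0.032, -0.0], [-0.0, -0.0, -1.0]]
contact_force: [1.5, 0.8, -2.3]
opening: 0.0215
grasp_force: 45.0
```

```bash
python3 go.py .5499 .0342 .0153 91.84
```

```text
tcp [0.5505 0.0337 0.0369] yaw 91.86 turn 0.02 | now [ 0.0006 -0.0006  0.0216] | after turn [ 0.0006 -0.0006  0.0216] F [ 1.5  0.8 -2.3] open 0.0215 t 6.50
```

In the tool's units: 0.008 m is 0.128, 0.005 m is 0.08.

nudge_tcp(increments={"offsets": [[0,0.008,-0.0064,0.128,0],[0,0,0,0.08,0],[0,0,0,0.064,0],[0,0,0,0.048,0],[0,0,0,0.032,0],[0,0,0,0,0]]})

```text
clock: 7.25
tcp_pos: [0.5499, 0.034, 0.0152]
eef_rot: [[-0.032, 0.999, -0.001], [0.999, 0.032, -0.0], [-0.0, -0.001, -1.0]]
contact_force: [-1.2, -0.1, -0.7]
opening: 0.0212
grasp_force: 45.0
```

```bash
python3 go.py .5499 .0342 .0153 91.84
```

```text
tcp [0.5499 0.034  0.0152] yaw 91.86 turn 0.02 | now [ 0.0002  0.     -0.0001] | after turn [ 0.0002  0.     -0.0001] F [-1.2 -0.1 -0.7] open 0.0212 t 7.25
```

It went down with no force. Release, lift and move to the tray while I check.

In the tool's units: -0.05 m is -0.8, -0.04 m is -0.64.

nudge_tcp(increments={"offsets": [[0,0,0,0.016,0],[0.05,0,0,0,0],[0.05,0,0,0,0],[0.05,0,0,0,0],[0.05,0,0,-0.64,0],[0.05,0,0,-0.8,0],[0.05,0,0,-0.32,0]]})

```text
clock: 8.12
tcp_pos: [0.5522, 0.034, 0.128]
eef_rot: [[-0.032, 0.999, 0.007], [0.999, 0.032, -0.0], [-0.001, 0.007, -1.0]]
contact_force: [0.3, -0.0, 1.0]
opening: 0.05
grasp_force: 0.0
```

```bash
python3 go.py .5382 -.2446 .12 -1
```

```text
tcp [0.5522 0.034  0.128 ] yaw 91.85 turn 92.85 | now [-0.278  -0.0231  0.008 ] | after turn [-0.0092  0.2788  0.008 ] F [ 0.3 -0.   1. ] open 0.0500 t 8.12
```

In the tool's units: -0.056 m is -0.896, -0.054 m is -0.864, 10.4 degrees / 180 = 0.0578.

nudge_tcp(increments={"offsets": [[0.05,-0.896,-0.08,0,0],[0.05,-0.896,-0.08,0,0],[0.05,-0.896,-0.08,0,0],[0.05,-0.896,-0.08,0,0],[0.05,-0.864,-0.064,0,0],[0.05,0,0,0,0.0578],[0.05,0,0,0,0.0578],[0.05,0,0,0,0.0578],[0.05,0,0,0,0.0578],[0.05,0,0,0,0.0578]]})

```text
clock: 9.38
tcp_pos: [0.5353, -0.2447, 0.124]
eef_rot: [[0.772, 0.636, 0.0], [0.636, -0.772, -0.0], [0.0, 0.0, -1.0]]
contact_force: [0.5, -0.0, 0.5]
opening: 0.05
grasp_force: 0.0
```

nudge_tcp(increments={"offsets": [[0.05,0,0,0.16,0.0578],[0.05,0,0,0.16,0.0578],[0.05,0,0,0.16,0.0578],[0.05,0,0,0.16,0.0578],[0.05,0,0,0,0]]})

```text
clock: 10.0
tcp_pos: [0.5346, -0.2443, 0.083]
eef_rot: [[1.0, -0.028, -0.002], [-0.028, -1.0, 0.001], [-0.002, -0.001, -1.0]]
contact_force: [1.1, -0.2, 0.1]
opening: 0.0503
grasp_force: 0.0
```

```bash
python3 go.py .5382 -.2446 .044 -1
```

Run:
```python
from h import *
f=grab('top');s=grab('scene')
P=cloud(f)
np.savez('pics/t4.npz',**f);np.savez('pics/s4.npz',**s)
a=cv2.resize(f['img'][175:240,205:305],(400,300));b=cv2.resize(s['img'][185:260,265:365],(400,300));c=cv2.resize(s['img'][200:290,105:265],(400,300));d=cv2.resize(f['img'][185:245,350:475],(400,300))
cv2.imwrite('pics/c4.png',np.vstack([np.hstack([a,b]),np.hstack([c,d])]))
```

```text
tcp [ 0.5346 -0.2443  0.083 ] yaw -1.63 turn -0.63 | now [0.0036 0.0002 0.039 ] | after turn [0.0036 0.0002 0.039 ] F [ 1.1 -0.2  0.1] open 0.0503 t 10.00
```

View pics/c4.png

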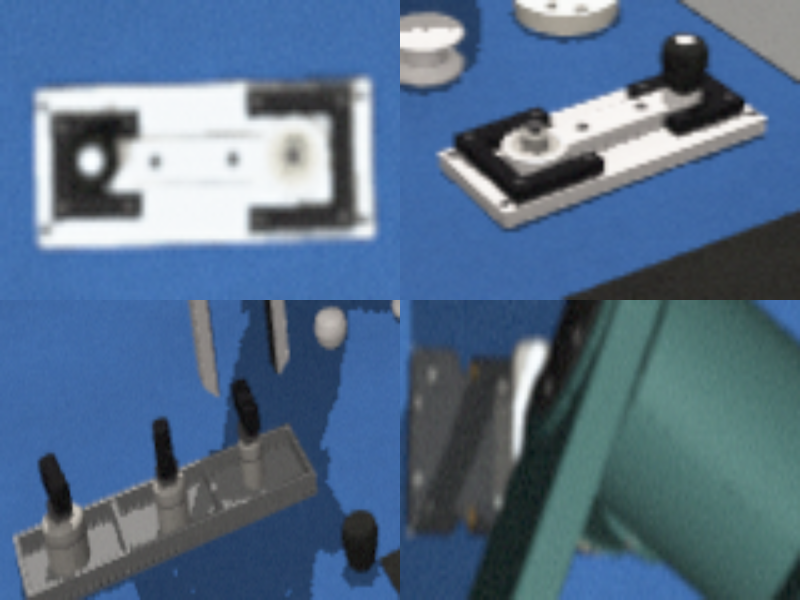

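The handle is seated level in both nests, with the nut at (292,156) in the top crop. The fingers straddle the left (small) socket. I'll check the seating numerically and grasp the socket.

Run:
```python
from m import *
f=dict(np.load("pics/t4.npz"))
P=cloud(f);G=cv2.cvtColor(f["img"],cv2.COLOR_BGR2GRAY)
o=np.array([.5516,-.0168]);d=np.array([-.0321,.9995]);n=np.array([-d[1],d[0]])
w=P[...,:2]-o;a=w@d;b=w@n
for lo,hi in((.02,.035),(.035,.05),(.05,.065),(.065,.08)):
    s=(a>lo)&(a<hi)&(abs(b)<.007); print(lo,np.nanmedian(P[s][:,2]).round(4),end=" ")
for lo,hi in((-.018,-.01),(.012,.018)): s=(a>lo)&(a<hi)&(abs(b)<.008); print("hub",np.nanmedian(P[s][:,2]).round(4),end=" ")
s=(a>.03)&(a<.08)&(abs(b)>.018)&(abs(b)<.03);print("plate",np.nanmedian(P[s][:,2]).round(4))
print(G[200:218,266:290])
wgt=np.clip(150-G[200:218,266:290].astype(float),0,None);wgt[:4]=0;wgt[14:]=0;wgt[:,18:]=0;v,u=np.mgrid[200:218,266:290]
uv=[(wgt*u).sum()/wgt.sum(),(wgt*v).sum()/wgt.sum()];print(uv,cast(f,[uv],.038))
```

```text
0.02 0.0256 0.035 0.0253 0.05 0.0249 0.065 0.025 hub 0.0259 hub 0.0254 plate 0.0132
[[220 166 159 166 179 175 173 166 155 156 172 186 199 187 175 165 150 168
  178 187 158 115  62  45]
 [243 237 237 240 242 242 237 235 233 234 238 240 242 239 238 231 219 210
  215 220 201 143  77  48]
 [243 245 246 247 247 247 246 243 243 244 241 241 241 240 243 243 241 234
  229 224 204 149  80  39]
 [224 227 233 238 240 242 245 242 241 239 234 229 229 229 229 239 241 242
  236 226 198 139  73  49]
 [217 223 227 227 235 241 243 239 235 227 213 192 195 192 204 223 235 242
  243 235 197 131  72  45]
 [240 238 240 240 242 242 237 235 230 220 192 176 173 175 185 212 232 241
  245 242 205 124  62  45]
 [249 247 247 247 247 243 239 231 225 211 192 172 161 176 184 197 223 234
  242 243 204 125  62  46]
 [248 248 248 248 248 242 237 231 220 204 176 145 134 158 178 198 221 236
  241 242 217 143  70  49]
 [247 248 247 249 247 242 234 226 215 194 161 124 111 139 183 199 222 234
  238 244 232 160  82  52]
 [248 248 247 247 246 242 236 231 218 196 168 130 117 141 184 199 221 235
  239 243 231 157  83  50]
 [247 
[... 558 characters left out ...]
43 244 244 246
  247 249 247 198 103  50]
 [247 247 248 248 248 247 247 247 247 246 243 244 243 245 246 243 243 245
  248 252 248 200 103  46]
 [248 248 249 249 251 251 250 251 249 246 242 243 243 236 237 238 239 242
  247 250 243 189 103  52]]
[np.float64(277.8050314465409), np.float64(208.25786163522014)] [[ 0.55304657 -0.01741933  0.038     ]]
```

nudge_tcp(increments={"offsets": [[0.05,0.0576,0,0.32,0],[0.05,0,0,0.304,0],[0.05,0,0,0,0],[0,0,0,0,0],[0,0,0,0,0],[0,0,0,0,0],[0,0,0,0,0],[0,0,0,0,0]]}, force=30)

```text
clock: 11.1
tcp_pos: [0.5391, -0.2451, 0.0457]
eef_rot: [[1.0, -0.031, 0.001], [-0.031, -1.0, -0.001], [0.001, 0.001, -1.0]]
contact_force: [0.3, -0.3, 1.7]
opening: 0.0159
grasp_force: 29.9
```

```bash
python3 go.py .5382 -.2446 .044 -1
```

```text
tcp [ 0.5391 -0.2451  0.0457] yaw -1.75 turn -0.75 | now [-0.0009 -0.0004  0.0017] | after turn [-0.0009 -0.0005  0.0017] F [ 0.3 -0.3  1.7] open 0.0159 t 11.10
```

nudge_tcp(increments={"offsets": [[0,0,0,0,0],[0,0,0,0,0]]}, force=40)

```text
clock: 11.35
tcp_pos: [0.5391, -0.245, 0.0456]
eef_rot: [[1.0, -0.031, 0.001], [-0.031, -1.0, -0.001], [0.001, 0.001, -1.0]]
contact_force: [-0.2, -0.2, 2.1]
opening: 0.0154
grasp_force: 39.8
```

nudge_tcp(increments={"offsets": [[0,0,0,-0.48,0],[0,0,0,-0.8,0],[0,0,0,-0.8,0],[0,0,0,0,0]]})

```text
clock: 11.85
tcp_pos: [0.5411, -0.2457, 0.1806]
eef_rot: [[1.0, -0.03, 0.009], [-0.03, -1.0, -0.005], [0.009, 0.004, -1.0]]
contact_force: [0.7, -0.6, -1.4]
opening: 0.0156
grasp_force: 39.8
```

```bash
python3 go.py .5525 -.0171 .145 -28.2
```

Run:
```python
from h import *
s=grab('scene');np.savez('pics/s5.npz',**s)
u,v=map(int,proj(s,[[.54,-.245,.14]])[0]);print(u,v)
cv2.imwrite('pics/c5.png',cv2.resize(s['img'][v-50:v+50,u-60:u+60],(720,600),interpolation=2))
```

```text
tcp [ 0.5411 -0.2457  0.1806] yaw -1.73 turn 26.47 | now [ 0.0042 -0.229   0.0346] | after turn [-0.098  -0.2069  0.0356] F [ 0.7 -0.6 -1.4] open 0.0156 t 11.85
199 200
```

View pics/c5.png

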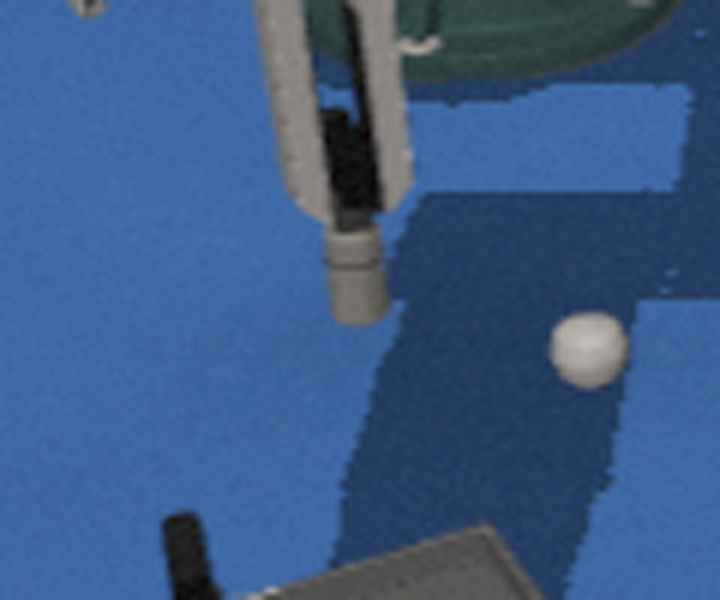

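Units first: shifts go in shares of 62.5 mm and turns go in shares of 180 degrees. So -0.057 m is -0.912, 0.01 m is 0.16, -8.4 degrees / 180 = -0.0467.

nudge_tcp(increments={"offsets": [[0,0.016,-0.912,0,0],[0,0.016,-0.912,0,0],[0,0.016,-0.912,0.16,0],[0,0.016,-0.912,0.16,0],[0,0,0,0.16,-0.0467],[0,0,0,0.16,-0.0467],[0,0,0,0.16,-0.0467],[0,0,0,0.16,-0.0467],[0,0,0,0,0],[0,0,0,0,0]]})

```text
clock: 13.15
tcp_pos: [0.549, -0.0168, 0.1139]
eef_rot: [[0.85, 0.526, -0.002], [0.526, -0.85, 0.0], [-0.002, -0.001, -1.0]]
contact_force: [-0.8, -0.4, -0.5]
opening: 0.0156
grasp_force: 39.8
```

```bash
python3 go.py .552 -.017 .09 31.84
```

```text
tcp [ 0.549  -0.0168  0.1139] yaw 31.73 turn -0.11 | now [0.0025 0.0018 0.0239] | after turn [0.0024 0.0017 0.0239] F [-0.8 -0.4 -0.5] open 0.0156 t 13.15
```

In the tool's units: 0.012 m is 0.192, 0.0025 m is 0.04.

nudge_tcp(increments={"offsets": [[0,0.04,0.0288,0.192,0],[0,0,0,0.192,0],[0,0,0,0,0],[0,0,0,0,0]]})

```text
clock: 13.65
tcp_pos: [0.5528, -0.0171, 0.091]
eef_rot: [[0.849, 0.528, -0.0], [0.528, -0.849, -0.0], [-0.0, -0.0, -1.0]]
contact_force: [0.4, 0.6, -0.4]
opening: 0.0153
grasp_force: 39.8
```

```bash
python3 go.py .552 -.017 .0656 31.84
```

Run:
```python
from h import *
s=grab('scene');np.savez('pics/s6.npz',**s)
u,v=map(int,proj(s,[[.552,-.017,.05]])[0]);print(u,v)
cv2.imwrite('pics/c6.png',cv2.resize(s['img'][v-30:v+30,u-40:u+40],(800,600),interpolation=2))
```

```text
tcp [ 0.5528 -0.0171  0.091 ] yaw 31.84 turn 0.00 | now [-0.0006 -0.0005  0.0254] | after turn [-0.0006 -0.0005  0.0254] F [ 0.4  0.6 -0.4] open 0.0153 t 13.65
298 210
```

View pics/c6.png

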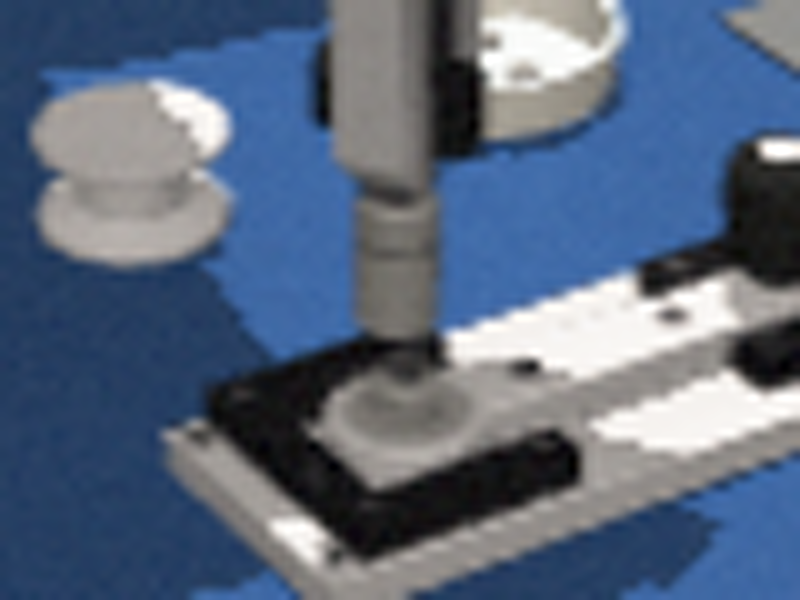

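The socket axis is at crop x≈398 and the nut and hub at x≈405–412, a 1–2 mm offset at most. Descend carefully with a 1 mm correction.

In the tool's units: 0.005 m is 0.08, 0.004 m is 0.064.

nudge_tcp(increments={"offsets": [[0,0,-0.016,0.08,0],[0,0,0,0.064,0],[0,0,0,0.048,0],[0,0,0,0.048,0],[0,0,0,0,0]]})

```text
clock: 14.32
tcp_pos: [0.5522, -0.0163, 0.0758]
eef_rot: [[0.849, 0.528, -0.0], [0.528, -0.849, -0.0], [-0.0, -0.0, -1.0]]
contact_force: [0.4, 0.5, -0.6]
opening: 0.0153
grasp_force: 39.8
```

```bash
python3 go.py .552 -.016 .0656 31.84
```

```text
tcp [ 0.5522 -0.0163  0.0758] yaw 31.85 turn 0.01 | now [ 0.     -0.0003  0.0102] | after turn [ 0.     -0.0003  0.0102] F [ 0.4  0.5 -0.6] open 0.0153 t 14.32
```

In the tool's units: 0.002 m is 0.032, 0.001 m is 0.016.

nudge_tcp(increments={"offsets": [[0,0,0,0.032,0],[0,0,0,0.016,0],[0,0,0,0,0]]})

```text
clock: 14.7
tcp_pos: [0.5529, -0.0158, 0.0743]
eef_rot: [[0.849, 0.528, 0.002], [0.528, -0.849, 0.001], [0.002, 0.0, -1.0]]
contact_force: [-1.2, 1.7, 5.6]
opening: 0.0154
grasp_force: 39.9
```

nudge_tcp(increments={"offsets": [[0,0,0,0.032,0],[0,0,0,0,0]]})

```text
clock: 14.95
tcp_pos: [0.5533, -0.0155, 0.0736]
eef_rot: [[0.849, 0.528, 0.003], [0.528, -0.849, 0.001], [0.003, 0.001, -1.0]]
contact_force: [-2.5, 1.8, 9.3]
opening: 0.0154
grasp_force: 39.9
```

In the tool's units: -0.0015 m is -0.024, 0.001 m is 0.016, -4 degrees / 180 = -0.0222.

nudge_tcp(increments={"offsets": [[0,-0.024,0.016,0.016,0],[0,0,0,0.016,0.0222],[0,0,0,0,-0.0222],[0,0,0,0,-0.0222],[0,0,0,0,0.0222],[0,0,0,0,0]]})

```text
clock: 15.7
tcp_pos: [0.5532, -0.016, 0.0732]
eef_rot: [[0.849, 0.528, 0.005], [0.528, -0.849, 0.003], [0.006, -0.0, -1.0]]
contact_force: [-3.1, 6.1, 15.5]
opening: 0.0155
grasp_force: 39.9
```

nudge_tcp(increments={"offsets": [[0,0.032,0,0,0],[0,-0.032,0.032,0,0],[0,-0.032,-0.032,0,0],[0,0.032,-0.032,0,0],[0,0,0.032,0,0],[0,0,0,0,0]]})

```text
clock: 16.45
tcp_pos: [0.553, -0.0162, 0.0733]
eef_rot: [[0.849, 0.528, 0.005], [0.528, -0.849, 0.003], [0.006, -0.0, -1.0]]
contact_force: [-4.2, 4.9, 15.0]
opening: 0.0153
grasp_force: 39.9
```

The small socket stays about 8 mm up despite wiggling, so it doesn't fit. Return it.

In the tool's units: 0.057 m is 0.912, -0.03 m is -0.48, 8.4 degrees / 180 = 0.0467.

nudge_tcp(increments={"offsets": [[0,0,0,-0.48,0],[0,0,0,-0.48,0.0467],[0,0,0,-0.24,0.0467],[0,0,0,0,0.0467],[0,0,0,0,0.0467],[0,0,0.912,0,0],[0,0,0.912,0,0],[0,0,0.912,0,0],[0,0,0.912,0,0],[0,0,0,0,0]]})

```text
clock: 17.7
tcp_pos: [0.5433, -0.25, 0.1426]
eef_rot: [[0.999, -0.036, -0.002], [-0.036, -0.999, -0.001], [-0.002, 0.001, -1.0]]
contact_force: [-0.5, -0.0, -1.1]
opening: 0.0155
grasp_force: 39.9
```

```bash
python3 go.py .5391 -.245 .0462 -1.75
```

```text
tcp [ 0.5433 -0.25    0.1426] yaw -2.09 turn -0.34 | now [-0.0042 -0.0049  0.0964] | after turn [-0.0044 -0.0049  0.0964] F [-0.5 -0.  -1.1] open 0.0155 t 17.70
```

In the tool's units: 0.03 m is 0.48, 0.024 m is 0.384.

nudge_tcp(increments={"offsets": [[0,-0.0688,-0.0784,0.48,0],[0,0,0,0.48,0],[0,0,0,0.384,0],[0,0,0,0,0],[0,0,0,0,0]]})

```text
clock: 18.32
tcp_pos: [0.541, -0.2405, 0.061]
eef_rot: [[1.0, -0.03, 0.001], [-0.03, -1.0, -0.001], [0.001, 0.001, -1.0]]
contact_force: [0.7, 0.2, -0.4]
opening: 0.0155
grasp_force: 39.9
```

```bash
python3 go.py .5391 -.245 .0456 -1.75
```

```text
tcp [ 0.541  -0.2405  0.061 ] yaw -1.70 turn 0.05 | now [-0.0018  0.0045  0.0154] | after turn [-0.0017  0.0046  0.0154] F [ 0.7  0.2 -0.4] open 0.0155 t 18.32
```

In the tool's units: 0.008 m is 0.128, 0.0045 m is 0.072.

nudge_tcp(increments={"offsets": [[0,-0.0288,0.072,0.128,0],[0,0,0,0.064,0],[0,0,0,0.032,0],[0,0,0,0.016,0],[0,0,0,0,0],[0,0,0,0,0]]})

```text
clock: 19.08
tcp_pos: [0.5386, -0.2453, 0.0456]
eef_rot: [[1.0, -0.03, 0.0], [-0.03, -1.0, -0.0], [0.0, 0.0, -1.0]]
contact_force: [-1.5, 0.6, 2.2]
opening: 0.0151
grasp_force: 39.9
```

```bash
python3 go.py .546 -.320 .0456 -11.1
```

```text
tcp [ 0.5386 -0.2453  0.0456] yaw -1.74 turn 9.36 | now [0.0097 0.0744 0.    ] | after turn [0.0216 0.0719 0.    ] F [-1.5  0.6  2.2] open 0.0151 t 19.07
```

In the tool's units: 0.037 m is 0.592, -0.03 m is -0.48, 9.3 degrees / 180 = 0.0517.

nudge_tcp(increments={"offsets": [[0.05,0,0,0,0],[0.05,0,0,0,0],[0.05,0,0,-0.48,0],[0.05,0,0,-0.48,0],[0.05,0.16,0.592,0,0],[0.05,0,0.592,0,0.0517],[0.05,0,0,0,0],[0.05,0,0,0,0]]})

```text
clock: 20.08
tcp_pos: [0.5461, -0.319, 0.1047]
eef_rot: [[0.982, -0.191, -0.0], [-0.191, -0.982, 0.001], [-0.001, -0.001, -1.0]]
contact_force: [0.6, 0.9, -0.4]
opening: 0.0504
grasp_force: 0.0
```

```bash
python3 go.py .546 -.320 .0456 -11.1
```

```text
tcp [ 0.5461 -0.319   0.1047] yaw -10.99 turn 0.11 | now [0.0001 0.0011 0.0591] | after turn [0.0001 0.001  0.0591] F [ 0.6  0.9 -0.4] open 0.0504 t 20.07
```

In the tool's units: 0.03 m is 0.48, 0.029 m is 0.464.

nudge_tcp(increments={"offsets": [[0.05,0,0.016,0.48,0],[0.05,0,0,0.464,0],[0.05,0,0,0,0],[0.05,0,0,0,0],[0,0,0,0,0],[0,0,0,0,0],[0,0,0,0,0],[0,0,0,0,0],[0,0,0,0,0]]}, force=40)

```text
clock: 21.2
tcp_pos: [0.5461, -0.3209, 0.0465]
eef_rot: [[0.981, -0.192, 0.0], [-0.192, -0.981, -0.001], [0.001, 0.001, -1.0]]
contact_force: [-0.5, -1.0, 1.0]
opening: 0.0154
grasp_force: 40.0
```

```bash
python3 go.py .553 -.016 .17 31.84
```

```text
tcp [ 0.5461 -0.3209  0.0465] yaw -11.05 turn -42.89 | now [-0.0517 -0.3004 -0.1237] | after turn [ 0.1667 -0.2554 -0.1235] F [-0.5 -1.   1. ] open 0.0154 t 21.20
```

In the tool's units: -0.05 m is -0.8, -0.045 m is -0.72, -8.6 degrees / 180 = -0.0478.

nudge_tcp(increments={"offsets": [[0,0,0,-0.64,0],[0,0,0,-0.72,0],[0,0,0,-0.32,0],[0,-0.144,-0.8,0,0],[0,-0.144,-0.8,0,0],[0,-0.144,-0.8,0,0],[0,-0.144,-0.8,0,0],[0,-0.144,-0.8,0,0],[0,-0.112,-0.8,0,0],[0,0,0,0,-0.0478]]})

```text
clock: 22.45
tcp_pos: [0.552, -0.0123, 0.1507]
eef_rot: [[0.999, -0.033, -0.001], [-0.033, -0.999, 0.001], [-0.001, -0.001, -1.0]]
contact_force: [-0.8, -0.3, -0.4]
opening: 0.0156
grasp_force: 39.9
```

nudge_tcp(increments={"offsets": [[0,0,0,0.192,-0.0478],[0,0,0,0.192,-0.0478],[0,0,0,0.192,-0.0478],[0,0,0,0.192,-0.0472],[0,0,0,0,0],[0,0,0,0,0]]})

```text
clock: 23.2
tcp_pos: [0.5526, -0.0161, 0.1034]
eef_rot: [[0.851, 0.526, 0.0], [0.526, -0.851, -0.0], [0.0, 0.0, -1.0]]
contact_force: [0.6, 0.5, -0.7]
opening: 0.0157
grasp_force: 39.9
```

```bash
python3 go.py .553 -.016 .085 31.84
```

```text
tcp [ 0.5526 -0.0161  0.1034] yaw 31.73 turn -0.11 | now [0.0004 0.0001 0.0184] | after turn [0.0004 0.0001 0.0184] F [ 0.6  0.5 -0.7] open 0.0157 t 23.20
```

Contact with the nut top should come at tcp ≈ 0.0765, and fully home is ≈ 0.0665.

In the tool's units: 0.01 m is 0.16, 0.008 m is 0.128.

nudge_tcp(increments={"offsets": [[0,0,0,0.16,0],[0,0,0,0.128,0],[0,0,0,0.064,0],[0,0,0,0.048,0],[0,0,0,0.032,0],[0,0,0,0,0]]})

```text
clock: 23.95
tcp_pos: [0.5525, -0.0161, 0.0761]
eef_rot: [[0.849, 0.528, -0.0], [0.528, -0.849, -0.0], [-0.0, 0.0, -1.0]]
contact_force: [0.5, -0.5, -1.2]
opening: 0.0154
grasp_force: 39.9
```

nudge_tcp(increments={"offsets": [[0,0,0,0.032,0],[0,0,0,0.032,0],[0,0,0,0,0]]})

```text
clock: 24.32
tcp_pos: [0.5523, -0.016, 0.0719]
eef_rot: [[0.849, 0.528, -0.0], [0.528, -0.849, -0.0], [-0.0, -0.0, -1.0]]
contact_force: [-1.0, -0.5, -1.3]
opening: 0.0153
grasp_force: 39.9
```

In the tool's units: 0.002 m is 0.032, 0.0015 m is 0.024.

nudge_tcp(increments={"offsets": [[0,0,0,0.032,0],[0,0,0,0.032,0],[0,0,0,0.024,0],[0,0,0,0,0]]})

```text
clock: 24.82
tcp_pos: [0.5525, -0.0161, 0.0666]
eef_rot: [[0.849, 0.528, -0.0], [0.528, -0.849, -0.0], [-0.0, 0.0, -1.0]]
contact_force: [-0.4, -0.0, -1.4]
opening: 0.0155
grasp_force: 39.9
```

nudge_tcp(increments={"offsets": [[0,0,0,0.024,0],[0,0,0,0,0],[0,0,0,0,0]]})

```text
clock: 25.2
tcp_pos: [0.5531, -0.0161, 0.0663]
eef_rot: [[0.849, 0.528, 0.002], [0.528, -0.849, -0.0], [0.001, 0.001, -1.0]]
contact_force: [-1.4, 0.5, 5.5]
opening: 0.0155
grasp_force: 40.0
```

```bash
python3 -c "
from cell import robot, grab_frame, hand_in
print(robot.state()['wrist_torque'])"
```

```text
[ 0.11569357  0.34502904 -0.03516372]
```

Run:
```python
from h import *
s=grab('scene');a=s['img']
cv2.imwrite('pics/c7.png',np.hstack([cv2.resize(a[180:250,255:355],(400,280)),cv2.resize(a[210:290,105:225],(400,280))]))
st=robot.state();print(st["tcp_pos"],st["contact_force"])
```

```text
[ 0.5531063  -0.01605183  0.06631532] [-1.13048573  1.22103183  5.01658697]
```

View pics/c7.png

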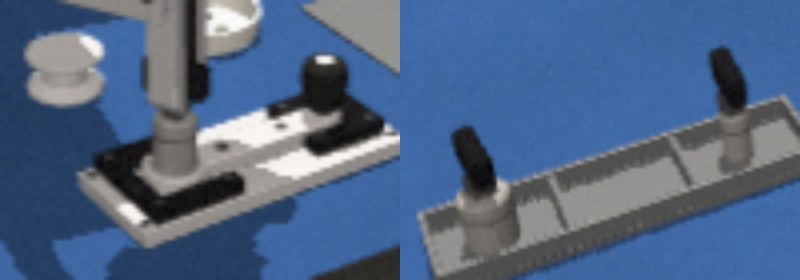

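The medium socket sits home on the hub at (175,170). The handle is seated, and the small and large sockets stand upright in the tray at (735,110) and (475,200). Handing in.

```bash
python3 -c "
from cell import robot, grab_frame, hand_in
print(hand_in())"
```

```text
the job is handed in; nothing more can be done
None
```

The job is handed in at about 25 s: the handle is seated in the jig, the small socket would not go on and is back upright in the tray, and the medium (17 mm) socket is held fully down on the nut; I took it as the right fit without a looseness test.

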